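# Check the catch of a test case, free its cover and hold it open

## Robot

A 7-joint arm with a two-finger parallel gripper is mounted at the origin on the work surface. World frame = base frame: x ahead of the robot, y to its left, z up, the work surface at z = 0. Lengths are in m, angles in rad, forces in N, time in s.
With the tool pointing down it reaches from about 0.425 to 0.925 m from the base axis. Payload 6.8 kg.
Tool frame: the origin (TCP) lies between the finger pads; the fingertips stand r.tip_reach ahead of it and the grasp point (between the pads) lies 11 mm behind it (r.tip_reach is the distance from the TCP to the fingertips, in m); z points along the fingers, y is the direction in which the jaws open and shut (so a half turn about z gives the same grasp; the last joint's range is limited). The gripper opens to 85 mm and grips with 20 to 120 N. Pads are 22 mm wide; open, the fingers measure 114 mm over their backs; the gripper's body (76 mm by 85 mm) begins 54 mm behind the grasp point. The pads swing forward as they close: fully open they stand 13 mm farther back than shut.
Start: joints at [1.118, 0.477, 0.022, 1.555, -0.011, 1.109, -0.083], TCP at [0.228, -0.635, 0.215] pointing down, gripper open.
Joint ranges: [-2.96, 2.96], [-0.34, 2.1], [-1.41, 1.46], [0.24, 2.44], [-1.37, 4.51], [0.17, 1.92], [-2.96, 2.96]. Speed limits (rad/s): [2.39, 2.39, 3.14, 3.14, 3.14, 3.14, 3.14].

## Interface

Orientations are given as a rotation vector (axis times angle).
In Python, from bench import r, eyes, spotter gives the robot as it stands.
- The arm moves only by the tool carry_out, never from a script. Its argument "series" is text: rows parted by semicolons, each of 5 numbers parted by spaces: the shift along the tool's x, y, z in cm, then the turn about the tool's z in rad, then the opening, from 0 (shut) to 1 (fully open). In form: x y z yaw gripper; .... A call has 1 to 8 rows; each row shifts and turns the commanded pose from where the row before left it, along the tool's axes as they then stand; what a row does not reach is not made up. A row lasts 1/8 s, in which the tool goes at most 62.5 mm and 10.7 degrees, less where a joint would pass 70% of its speed; a pose out of reach is approached as far as the arm can. A call with a gripper value outside its range is refused whole. The fingers move at their own pace and stop on an object; "grip_force" is the grip in N (left out, the last holds). Time passes only in rows, so rows that do not move let the fingers close. It gives the time, the measured TCP pose, the force and the opening at its end, in the units of the state.
- r.get_obs(): the state, without advancing time (a new reading comes with each control period).
- eyes.grab_frame(name): name is "scene" or "top" or "wrist"; returns a dict with "color" (400x640x3 uint8, blue, green, red), "intrinsics" (3x3 intrinsics, pixels), "D" ([k1, k2, p1, p2, k3] as OpenCV has them; the pictures are not rectified), "R" (3x3) and "t" (3): a world point X has camera coordinates R X + t; the wrist camera has in their place "T_tool_cam" (4x4, takes a point from camera to tool coordinates, whose origin is the TCP and whose axes are the flange's). Camera axes: x right, y down, z forward; pixel columns grow to the right and rows downward; lengths in m; the calibration is good to about 2 mm. A picture is of the moment at which its call begins: read the wrist's pose just before it. There is no depth.
- r.hand_in(): hands the job in, once; it reports no verdict.
Trained networks look in a picture, given as the dict that the camera call returned (one of the last four; its "shot" number tells which), for a name from the list of things; names that differ only in an ending like _2 or _b are one class to them, and where a whole thing is asked for, a point or a joint stands for the part that bears it (a point fixed in the world has none). Each returns a list of dicts, best first, with "confidence" (0 to 1); they miss things now and then, are a little off and sometimes report something else, mostly with a low value. They report only what shows in the picture. A call takes as long as a camera call.
- spotter.search_frame(picture, query): "uv" ([column, row] in pixels, amid what is visible of it).
- spotter.trace(picture, query): "pixels" (400x640 bool, what is visible of it) and "uv" ([column, row] in pixels, amid what is visible of it).
- spotter.mark_of(picture, query): "uv" ([column, row] in pixels: a listed point, or the origin of a listed thing).
The state is a dict: "clock": time; "joints": joint angles; "qvel": joint speeds; "tau": joint torques, N m; "tcp_pos": TCP position; "orientation": TCP orientation; "contact_force": force on the tool from outside, world axes, zero at the start; "moment": the same for the moment, N m; "grip_width": finger opening in m.
Only numpy, scipy, OpenCV 4.12 (cv2) and the standard library are available. Lean on these libraries where they do the work, as an engineer would, in place of code of your own. Each camera call takes 0.05 s, during which the arm holds its last target.

## Task

Open the beige electronics test case and hold its hinged cover up for a colleague. Before you move the black sliding catch, tug the cover upward by its handle gently, without forcing it, to learn whether it is caught; if it is, slide the catch all the way to its releasing end, then raise the cover to about 45 degrees or more and finish while still holding it there, steady, in the gripper. Leave the solder spool and the meter where they are.

Things in the scene. Friction and masses are not known exactly. Their poses are not given: they have to be found in the camera images.
- case: The fixed (bolted down) beige metal test case, 240 (x) x 280 (y) x 75 mm high. Origin at the centre of its underside on the bench; z up; its front faces its own -x, towards the robot when its yaw is 0. A fixed deck, 55 mm deep, forms the front of its flat top (case x -120 to -65 mm) and carries the catch; the rest of the top is the hinged cover, flush with the deck, 75 mm above the bench.
- cover_handle (a point): Middle of the cover's handle: a round steel bar, 10 mm thick, parallel to the case's y axis, 110 mm long between two posts. Its centre line stands 40 mm above the cover. With the cover shut this point is at (-35, 30, 115) mm in the case frame; it moves with the cover. The bar may turn between the fingers as the cover rises.
- cover_hinge (a point): Fixed point on the cover's hinge line, at (115, 0, 75) mm in the case frame, at the far edge. The hinge line is parallel to the case's y axis; the handle's centre line is 155 mm from it (150 mm level, 40 mm up with the cover shut).
- cover (a joint): Opening angle of the cover in rad: 0 shut, growing as the front edge rises, stop at 1.2 (69 degrees); 45 degrees is 0.785. The cover (about 0.35 kg) falls shut when let go; lifting it by the handle takes 2 to 3 N. When caught it still has about 3 mm of play (0.02 rad) at the handle and then stops hard against the catch (a pull of 5 to 20 N is plenty to feel it; do not pull over 45 N); when free it just keeps rising.
- catch_tab (a point): Grip point on the catch's upright black tab, which is 20 (case x) x 12 (case y) x 30 mm tall, standing on the front deck at case x = -93 mm; the point is on its axis, 22 mm above the deck (8 mm below the tab's top), i.e. 97 mm above the bench. At catch value 0 it is at case y = -75 mm.
- catch (a joint): Position of the sliding catch in m: 0 to 0.030, growing as the tab slides towards the case's +y (the robot's left at yaw 0). 0.030 is the releasing end, where the cover is always free. It stays where it is left and takes about 3 N to slide. It starts somewhere between 0 and 0.018. How far its hidden tongue bites differs from start to start, so its position does not tell whether the cover is caught: on some starts it is, on others it is already free.
- spool: Bystander: a loose metal solder spool, 60 mm in diameter, 46 mm high, standing on the bench; origin at the centre of its underside.
- meter: Bystander: a loose orange hand-held multimeter lying on its back, 150 (x) x 80 (y) x 36 mm with a knob reaching 47 mm; origin at the centre of its underside.

How it is judged:
By the outcome, as a careful person would: the job done as asked, in the order asked, and still so for the second after the job is handed in, while the arm keeps its last pose, push and grip.
It also fails if it takes over 58 s, if anything falls off the work surface, if the arm or the gripper's body presses on something with over 40 N, if the wrist force passes 120 N, or if a joint passes its speed limit or range.

## Working session

There is one attempt and no reset: what is moved stays moved. The work goes in short steps, Python scripts to look and compute and a tool call to move; the robot and the scene stay as the last step left them, time stands still between calls to the robot, and variables do not carry over. Pictures are saved under pics/ and viewed, and the job is handed in when it is done.

Besides the shell and the picture viewer there is one more tool, called after "Emit:" by a JSON object that holds its "fn" and its "kwargs", one argument or row to a line. carry_out: Moves the arm, as the interface text tells. Its arguments: {"type":"object","properties":{"series":{"type":"string"},"grip_force":{"type":"number"}},"required":["series"]}

```bash
ls; mkdir -p pics; python3 - <<'E'
from bench import r,eyes,spotter
import cv2,numpy as np
o=r.get_obs(); print(o, r.tip_reach)
for n in ["scene","top"]:
    p=eyes.grab_frame(n); cv2.imwrite(f"pics/{n}0.png",p["color"])
    print(n,p["intrinsics"].tolist(),p["D"],p["R"].tolist(),p["t"])
    for q in ["case","cover_handle","cover_hinge","catch_tab","spool","meter"]:
        m=spotter.mark_of(p,q); print(q,[(np.round(a["uv"],1).tolist(),round(a["confidence"],2)) for a in m[:2]])
E
```

```text
pics
{'clock': 0.0, 'joints': array([ 1.11786707,  0.47778583,  0.02233149,  1.55646022, -0.01150096,
        1.10931715, -0.08309184]), 'qvel': array([-0.00053856,  0.00061896, -0.00038941,  0.00139407, -0.00278473,
        0.00059268,  0.00071044]), 'tau': array([-5.01131726e-04, -5.96467924e+01,  1.60771888e+00, -2.81203365e+01,
        1.23841257e-02,  9.53905284e-03, -2.04097637e-05]), 'tcp_pos': array([ 0.22794828, -0.63467308,  0.21363147]), 'orientation': array([-3.09324222e+00, -5.38726729e-01,  6.99549795e-04]), 'contact_force': array([ 0.535688  ,  0.03631558, -0.11722407]), 'moment': array([-0.04111671, -0.0111279 , -0.02162118]), 'grip_width': 0.08542942971873492} 0.008
scene [[375.0325185771147, 0.0, 320.47783385195606], [0.0, 375.0325185771147, 200.51222787443405], [0.0, 0.0, 1.0]] [-0.08934364  0.          0.          0.          0.        ] [[-0.14630184177610137, 0.9891319539317901, 0.014620150614799996], [0.5628446544703971, 0.09538560026964739, -0.8210404875493644], [-0.8135119335492379, -0.11189086188012802, -0.5706827218347356]] [ 0.06459411 -0.27654758  1.32943691]
case [([266.4, 218.0], 0.65)]
cover_handle [([277.7, 167.1], 0.82)]
cover_hinge [([257.6, 222.2], 0.6), ([278.4, 167.0], 0.56)]
catch_tab [([245.6, 159.5], 0.63)]
spool [([377.2, 223.9], 0.57)]
meter [([160.9, 226.1], 0.86)]
top [[441.6372250194417, 0.0, 314.64642394859123], [0.0, 441.6372250194417, 196.00585066116054], [0.0, 0.0, 1.0]] [-0.07355611  0.          0.          0.          0.        ] [[-0.007459592435234818, -0.9999711811017583, -0.001411186257970451], [-0.9933386768854221, 0.007572381365835491, -0.11498231187434721], [0.11498968425132529, 0.0005440647064875649, -0.9933665368379265]] [0.03789157 0.60460742 1.17667624]
case [([363.5, 208.1], 0.57)]
cover_handle [([360.9, 214.8], 0.76)]
cover_hinge [([362.9, 161.4], 0.93)]
catch_tab [([399.4, 234.4], 0.53)]
spool [([273.4, 210.6], 0.69)]
meter [([445.1, 177.9], 0.81)]
```

View pics/scene0.png

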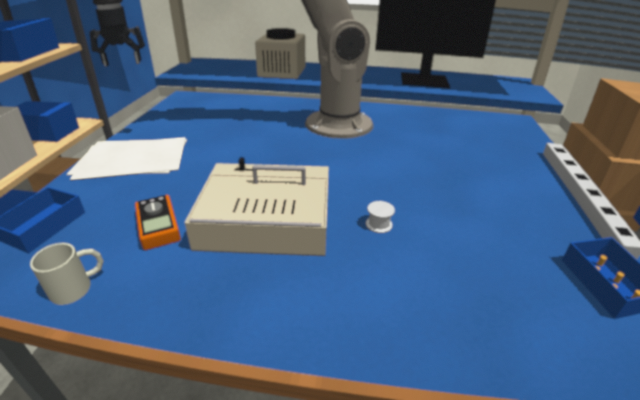

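View pics/top0.png

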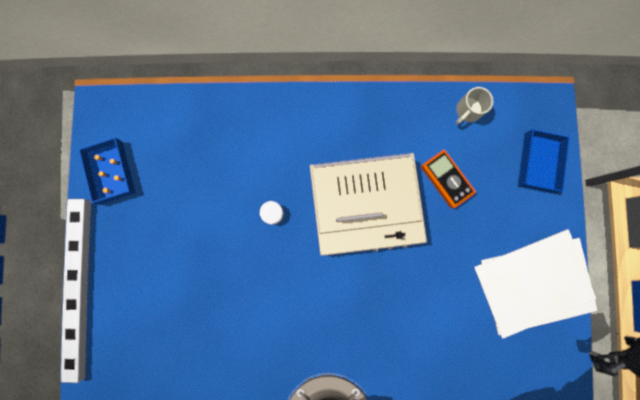

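The scene view shows the case at around (265,205), with the tab near (241,162) and the handle at (278,170). In the top view the case's corners are near (310,163), (414,154), (428,243) and (320,255). The tab is near (400,236), the handle spans (336–386, 216), and the spool is at (271,212). I'll fit the case pose next.

```bash
cat > h.py <<'E'
import numpy as np,cv2
from scipy.spatial.transform import Rotation as Rot
def proj(p,X):
    X=np.atleast_2d(np.asarray(X,float))
    return cv2.projectPoints(X,cv2.Rodrigues(p["R"])[0],np.asarray(p["t"]),p["intrinsics"],np.asarray(p["D"]))[0][:,0]
def c2w(c,P):
    x,y,a=c; P=np.atleast_2d(P)
    return np.c_[x+P[:,0]*np.cos(a)-P[:,1]*np.sin(a), y+P[:,0]*np.sin(a)+P[:,1]*np.cos(a),P[:,2]]
def onplane(p,uv,z):
    n=cv2.undistortPoints(np.array([[uv]],float),p["intrinsics"],np.asarray(p["D"]))[0,0]
    C=-p["R"].T@p["t"]; d=p["R"].T@np.array([n[0],n[1],1]); return C+d*(z-C[2])/d[2]
E
python3 - <<'E'
from bench import r,eyes,spotter
from h import *
from scipy.optimize import minimize
ps=[eyes.grab_frame(n) for n in("top","scene")]
ms=[]
for p in ps:
    t=spotter.trace(p,"case")[0]; m=t["pixels"]; print(m.sum(),t["confidence"]); ms.append(m)
    v=p["color"].copy(); v[m]=v[m]//2+np.array([0,0,127],np.uint8); cv2.imwrite(f"pics/m{len(ms)}.png",v)
B=np.array([[sx*.12,sy*.14,z] for sx in(-1,1) for sy in(-1,1) for z in(0,.075)])
hd=[]
def cost(c):
    s=0
    for p,m in zip(ps,ms):
        uv=proj(p,c2w(c,B)); h=cv2.convexHull(np.float32(uv))
        S=np.zeros((400,640),np.uint8); cv2.fillConvexPoly(S,np.int32(np.round(h*16)),255,cv2.LINE_AA,4)
        s+=np.abs(S/255.-m).sum()
    return s
tp=ps[0]; g=onplane(tp,(367,204),.075); print(g)
best=min((minimize(cost,[g[0],g[1],a],method="Nelder-Mead",options=dict(initial_simplex=[[g[0],g[1],a],[g[0]+.02,g[1],a],[g[0],g[1]+.02,a],[g[0],g[1],a+.1]])) for a in(.1,-.1,.0)),key=lambda q:q.fun)
c=best.x; print("case",c,best.fun,cost(c))
np.save("case.npy",c)
for p,n in zip(ps,("top","scene")):
    v=p["color"].copy()
    for P in list(B)+[[-.035,.03,.115],[-.035,-.025,.115],[-.035,.085,.115],[-.093,-.075,.097],[-.093,-.045,.097]]:
        u=proj(p,c2w(c,P))[0]; cv2.circle(v,tuple(np.int32(np.round(u))),1,(0,0,255),-1)
    u=proj(p,c2w(c,[-.035,.03,.115]))[0];x0,y0=np.int32(u)-[90,70]
    x0=max(x0,0);y0=max(y0,0)
    cv2.imwrite(f"pics/fit_{n}.png",cv2.resize(v[y0:y0+150,x0:x0+200],None,fx=4,fy=4,interpolation=cv2.INTER_CUBIC))
    for q in("catch_tab","cover_handle"):
        z={"catch_tab":.097,"cover_handle":.115}[q]
        for f in(spotter.mark_of,):
            for a in f(p,q)[:1]:
                w=onplane(p,a["uv"],z); d=w[:2]-c[:2]; A=c[2]
                print(n,q,a["confidence"],w,"case",d[0]*np.cos(A)+d[1]*np.sin(A),-d[0]*np.sin(A)+d[1]*np.cos(A))
    print(n,[onplane(p,a["uv"],0) for q in("spool","meter") for a in spotter.mark_of(p,q)[:1]])
E
```

```text
9609 0.62
11742 0.89
[ 0.57786161 -0.10520158  0.075     ]
case [ 0.58057785 -0.10731842  0.11284522] 596.8235294117646 596.8235294117646
top catch_tab 0.55 [ 0.49815277 -0.19225332  0.097     ] case -0.09146500185711327 -0.07511314086157542
top cover_handle 0.95 [ 0.54295173 -0.07556199  0.115     ] case -0.033810847321921224 0.035791371153417954
top [array([0.56484234, 0.15819046, 0.        ]), array([ 0.64859736, -0.33635715,  0.        ])]
scene catch_tab 0.7 [ 0.69498121 -0.06799438  0.097     ] case 0.11810383965736537 0.026191437996324417
scene cover_handle 0.58 [ 0.52750204 -0.08168724  0.115     ] case -0.04985201878278704 0.03144481391330871
scene [array([ 0.6514372 , -0.34180942,  0.        ])]
```

View pics/fit_top.png

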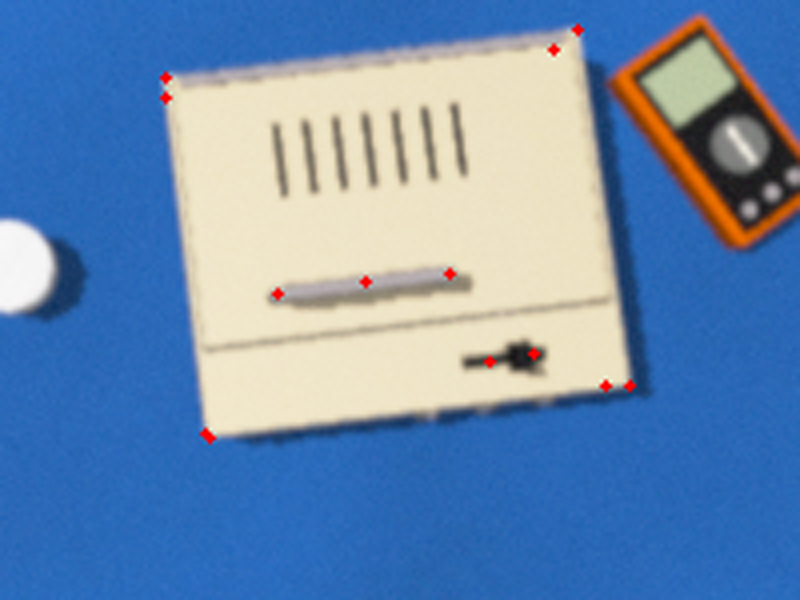

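View pics/fit_scene.png

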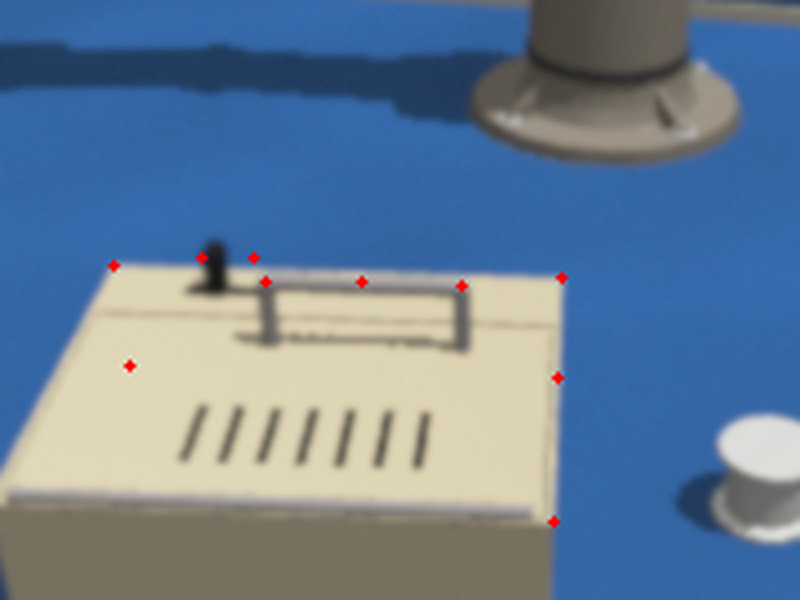

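The fitted dots land on the case's corners, the handle and the tab, so the fit is good. The catch is within a few mm of 0. Now I'll work out the approach move.

```bash
cat >> h.py <<'E'
def rel(o,target,yawx=None):
    """shift in tool axes (cm) to target TCP, and turn about tool z so tool x has world heading yawx"""
    R=Rot.from_rotvec(o["orientation"]).as_matrix()
    d=R.T@(np.asarray(target)-o["tcp_pos"])*100
    h=np.arctan2(R[1,0],R[0,0]); t=None if yawx is None else -((yawx-h+np.pi)%(2*np.pi)-np.pi)
    return np.round(d,2),t,h,R[:,2]
E
python3 - <<'E'
from bench import r
from h import *
c=np.load("case.npy"); o=r.get_obs()
w=c2w(c,[-.035,.03,.2])[0]; print(w, rel(o,w,c[2]+np.pi/2))
E
```

```text
[ 0.54242229 -0.08145044  0.2       ] (array([ 48.3 , -41.5 ,   1.46]), np.float64(-1.3387885561518935), np.float64(0.3448529942871624), array([ 2.33976687e-05, -6.11376661e-06, -1.00000000e+00]))
```

Emit:
{"fn": "carry_out", "kwargs": {
  "series": "4 -3.4 0 0 1;4 -3.4 0 0 1;4 -3.4 0 0 1;4 -3.4 0 0 1;4 -3.4 0 0 1;4 -3.4 0 0 1;4 -3.4 0 0 1;4 -3.4 0 0 1",
  "grip_force": 30
}}

```text
clock: 2.3
tcp_pos: [0.4382, -0.2697, 0.215]
orientation: [3.094, 0.539, 0.001]
contact_force: [0.5, -0.1, 0.3]
grip_width: 0.0855
```

Emit:
{"fn": "carry_out", "kwargs": {
  "series": "0 0 0 -0.167 1;0 0 0 -0.167 1;0 0 0 -0.167 1;0 0 0 -0.167 1;0 0 0 -0.167 1;0 0 0 -0.167 1;0 0 0 -0.167 1;0 0 0 -0.167 1"
}}

```text
clock: 3.3
tcp_pos: [0.4374, -0.2712, 0.2148]
orientation: [2.089, 2.346, -0.0]
contact_force: [-0.9, -0.6, 0.6]
grip_width: 0.0853
```

```bash
python3 - <<'E'
from bench import r
from h import *
c=np.load("case.npy"); o=r.get_obs()
w=c2w(c,[-.035,.03,.2])[0]; print(o["clock"],o["joints"],o["tcp_pos"], rel(o,w,c[2]+np.pi/2))
E
```

```text
3.3 [ 0.74162785  0.23688132 -0.35763755  1.91479167  0.09754169  1.00621564
  0.45630525] [ 0.4374293  -0.27121812  0.21475318] (array([17.64, 12.61,  1.47]), np.float64(0.0025623922244264463), np.float64(1.6862039426634827), array([ 2.68413117e-04, -2.46052453e-04, -9.99999934e-01]))
```

Emit:
{"fn": "carry_out", "kwargs": {
  "series": "4.4 3.15 0 0 1;4.4 3.15 0 0 1;4.4 3.15 0 0 1;4.4 3.15 0 0 1;0 0 0 0 1;0 0 0 0 1"
}}

```text
clock: 4.05
tcp_pos: [0.5431, -0.0829, 0.2145]
orientation: [2.096, 2.34, -0.001]
contact_force: [0.3, -1.4, 0.3]
grip_width: 0.0853
```

```bash
python3 - <<'E'
from bench import r,eyes,spotter
from h import *
c=np.load("case.npy"); o=r.get_obs()
w=c2w(c,[-.035,.03,.2])[0]; print(o["clock"],o["tcp_pos"], rel(o,w,c[2]+np.pi/2))
p=eyes.grab_frame("wrist")
T=p["T_tool_cam"]; W=np.eye(4); W[:3,:3]=Rot.from_rotvec(o["orientation"]).as_matrix(); W[:3,3]=o["tcp_pos"]
M=np.linalg.inv(W@T); p["R"],p["t"]=M[:3,:3],M[:3,3]
print("cam",np.round((W@T)[:3,3],3))
v=p["color"].copy()
for P in [[-.035,.03,.115],[-.035,-.025,.115],[-.035,.085,.115],[-.093,-.075,.097],[-.093,-.045,.097],[-.12,-.14,.075],[-.12,.14,.075],[-.065,-.14,.075],[-.065,.14,.075]]:
    u=proj(p,c2w(c,P))[0]; print(P,u)
    cv2.circle(v,tuple(np.int32(np.round(u))),2,(0,0,255),-1)
cv2.imwrite("pics/w1.png",v)
for q,z in(("catch_tab",.097),("cover_handle",.115)):
    for a in spotter.mark_of(p,q)[:2]:
        X=onplane(p,a["uv"],z);d=X[:2]-c[:2];A=c[2]
        print(q,a["uv"],a["confidence"],"case",d[0]*np.cos(A)+d[1]*np.sin(A),-d[0]*np.sin(A)+d[1]*np.cos(A))
E
```

```text
4.05 [ 0.54309341 -0.08285261  0.21449037] (array([ 0.15, -0.05,  1.45]), np.float64(-0.0027965607658675395), np.float64(1.6808449896731883), array([-3.89775121e-04, -5.50893305e-04, -9.99999772e-01]))
cam [ 0.534 -0.005  0.373]
[-0.035, 0.03, 0.115] [317.44063571 196.47240336]
[-0.035, -0.025, 0.115] [317.58001787 253.22556094]
[-0.035, 0.085, 0.115] [317.28364228 132.2145228 ]
[-0.093, -0.075, 0.097] [261.78155424 288.6712098 ]
[-0.093, -0.045, 0.097] [259.99886593 262.91779738]
[-0.12, -0.14, 0.075] [245.41501019 325.73657831]
[-0.12, 0.14, 0.075] [222.35935584  66.2174424 ]
[-0.065, -0.14, 0.075] [292.24545051 325.85833964]
[-0.065, 0.14, 0.075] [283.66507711  65.74977008]
catch_tab [262.2, 283.4] 0.7 case -0.09218895009093188 -0.06870582395179667
cover_handle [316.7, 194.0] 0.58 case -0.03564012267833949 0.03224905593051489
```

View pics/w1.png

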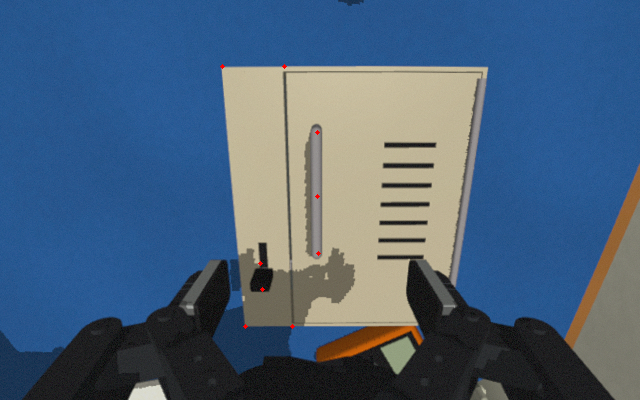

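The wrist view confirms the fit: the bar runs along column 317 with its middle at row 196, and the tab is at (262,280). I'll lower onto the handle.

Emit:
{"fn": "carry_out", "kwargs": {
  "series": "0.1 0 3 0 0.7;0 0 3 0 0.6;0 0 2.5 0 0.6;0 0 2.5 0 0.6;0 0 0 0 0.6;0 0 0 0 0.6",
  "grip_force": 30
}}

```text
clock: 4.95
tcp_pos: [0.5437, -0.0821, 0.1055]
orientation: [2.097, 2.338, 0.001]
contact_force: [0.9, 0.5, 1.3]
grip_width: 0.0515
```

Emit:
{"fn": "carry_out", "kwargs": {
  "series": "0 0 0 0 0;0 0 0 0 0;0 0 0 0 0;0 0 0 0 0;0 0 0 0 0;0 0 0 0 0"
}}

```text
clock: 5.7
tcp_pos: [0.5432, -0.0814, 0.1046]
orientation: [2.096, 2.34, -0.0]
contact_force: [0.1, -0.4, -1.0]
grip_width: -0.0
```

The grip width reads 0, so the fingers closed on nothing. I'll take a look.

```bash
python3 - <<'E'
from bench import r,eyes,spotter
from h import *
print(r.get_obs())
p=eyes.grab_frame("wrist");cv2.imwrite("pics/w2.png",p["color"])
p=eyes.grab_frame("scene");cv2.imwrite("pics/s2.png",cv2.resize(p["color"][90:240,180:380],None,fx=4,fy=4,interpolation=cv2.INTER_CUBIC))
E
```

```text
{'clock': 5.7, 'joints': array([ 0.37821394,  0.44132423, -0.43039008,  1.93345087,  0.24672804,
        0.8179916 , -0.07568467]), 'qvel': array([-0.00142122,  0.0008573 ,  0.00011417, -0.00018638,  0.00139291,
        0.00089056, -0.00136785]), 'tau': array([ 8.83118792e-04, -4.98192537e+01, -4.15700644e+00, -2.22580808e+01,
        9.97400639e-03,  2.00185845e-03,  1.12487849e-04]), 'tcp_pos': array([ 0.54322376, -0.08135135,  0.10458618]), 'orientation': array([ 2.09586162e+00,  2.34028764e+00, -4.27537587e-05]), 'contact_force': array([ 0.14468992, -0.44837423, -0.96500214]), 'moment': array([ 0.04011392, -0.05104233,  0.00259377]), 'grip_width': -2.0326682454097437e-05}
```

View pics/w2.png

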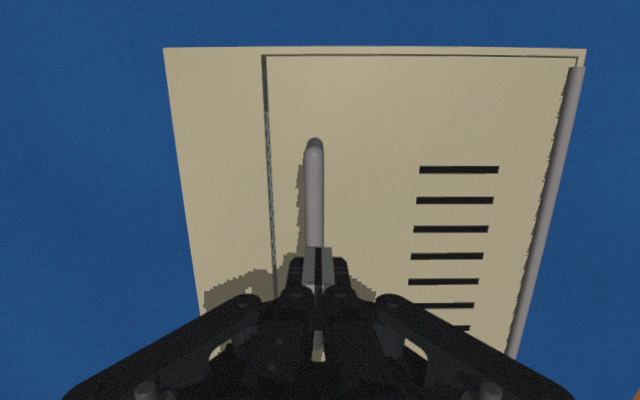

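View pics/s2.png

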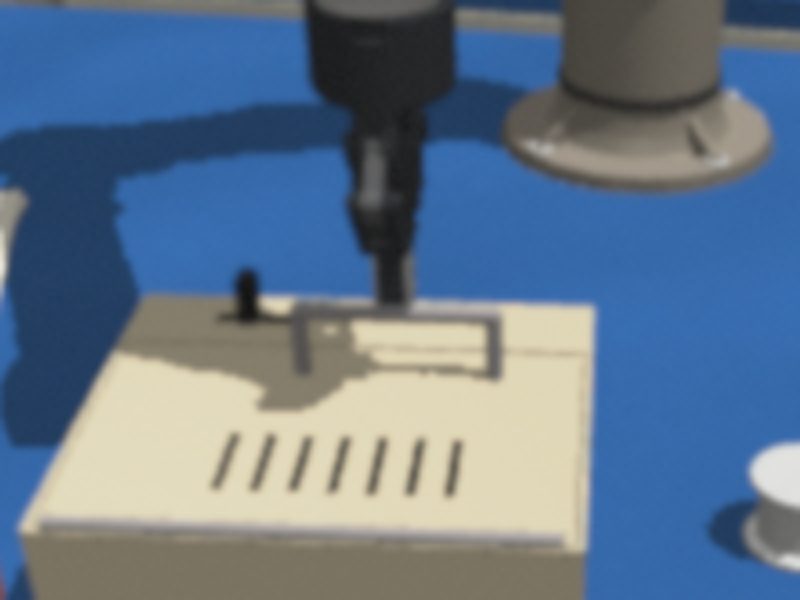

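```bash
python3 - <<'E'
import cv2
v=cv2.imread("pics/w2.png")
cv2.imwrite("pics/w2z.png",cv2.resize(v[210:330,240:400],None,fx=5,fy=5,interpolation=cv2.INTER_CUBIC))
E
```

```text
(no output)
```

View pics/w2z.png

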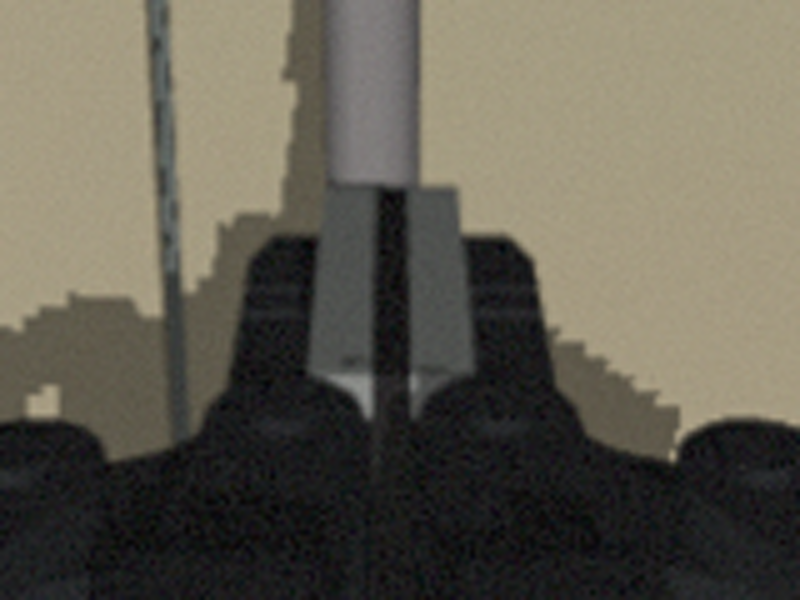

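```bash
python3 - <<'E'
from bench import r,eyes
from h import *
p=eyes.grab_frame("wrist"); M=np.linalg.inv(p["T_tool_cam"]); p["R"],p["t"]=M[:3,:3],M[:3,3]
print(np.round(p["T_tool_cam"],3))
for z in np.arange(-.04,.011,.005): print(round(z,3),proj(p,[[.011,0,z],[-.011,0,z]]).round(1).tolist())
o=r.get_obs(); W=Rot.from_rotvec(o["orientation"]).as_matrix()
c=np.load("case.npy")
# bar in tool
b=W.T@(c2w(c,[-.035,.03,.115])[0]-o["tcp_pos"]); print("bar in tool",b)
print(proj(p,[b]),proj(p,[b+[.055,0,0]]),proj(p,[b+[.011,0.005,0],b+[.011,-0.005,0]]))
s=eyes.grab_frame("scene")
for z in (0.096,.105,.115,.12,.125,.13): print(z,proj(s,[[o["tcp_pos"][0],o["tcp_pos"][1],z]]), 4*(proj(s,[[o["tcp_pos"][0],o["tcp_pos"][1],z]])-[180,90]))
E
```

```text
[[ 0.001 -0.952 -0.306  0.078]
 [ 1.     0.001 -0.    -0.   ]
 [ 0.    -0.306  0.952 -0.159]
 [ 0.     0.     0.     1.   ]]
-0.04 [[318.0, 267.3], [318.0, 309.9]]
-0.035 [[318.0, 261.7], [318.0, 303.2]]
-0.03 [[318.0, 256.5], [318.0, 297.0]]
-0.025 [[318.0, 251.6], [318.0, 291.1]]
-0.02 [[318.0, 247.0], [318.0, 285.5]]
-0.015 [[318.0, 242.7], [318.0, 280.3]]
-0.01 [[318.0, 238.6], [318.0, 275.3]]
-0.005 [[318.0, 234.8], [318.0, 270.6]]
-0.0 [[318.0, 231.2], [318.0, 266.2]]
0.005 [[318.0, 227.7], [318.0, 262.0]]
0.01 [[318.0, 224.5], [318.0, 258.0]]
bar in tool [-9.83999281e-06 -7.60058481e-04 -1.04542095e-02]
[[316.57103879 257.7655763 ]] [[316.523328  155.2208858]] [[326.08600329 238.9894014 ]
 [307.03771021 238.97116079]]
0.096 [[278.69276552 174.97918278]] [[394.77106208 339.91673111]]
0.105 [[278.5006658  171.51934683]] [[394.00266321 326.07738732]]
0.115 [[278.2852743  167.62661713]] [[393.14109722 310.50646853]]
0.12 [[278.17680657 165.66088408]] [[392.70722627 302.64353633]]
0.125 [[278.06782246 163.68210667]] [[392.27128985 294.72842668]]
0.13 [[277.95832078 161.69018513]] [[391.83328311 286.76074052]]
```

Both views show the closed fingertips just above the bar: row 247 in the wrist view, and zoom row 305 in the scene view. That puts the tips at about z = 0.122, where the nominal geometry says 0.096. I'll reopen, go down 1.8 cm (the tips stay off the cover under either estimate) and close again.

Emit:
{"fn": "carry_out", "kwargs": {
  "series": "0 0 -0.5 0 0.6;0 0 0 0 0.6;0 0 0 0 0.6;0 0 0 0 0.6;0 0 1 0 0.6;0 0 1 0 0.6;0 0 0.3 0 0.6;0 0 0 0 0.6"
}}

```text
clock: 6.9
tcp_pos: [0.543, -0.0813, 0.0861]
orientation: [-2.095, -2.34, 0.001]
contact_force: [0.4, 0.4, -0.3]
grip_width: 0.0514
```

```bash
python3 - <<'E'
from bench import r,eyes
from h import *
o=r.get_obs();print(o["clock"],o["contact_force"],o["tcp_pos"])
p=eyes.grab_frame("wrist")
cv2.imwrite("pics/w3.png",p["color"])
E
```

```text
6.9 [ 0.3930805   0.38058285 -0.26274787] [ 0.54295163 -0.08130013  0.0861203 ]
```

View pics/w3.png

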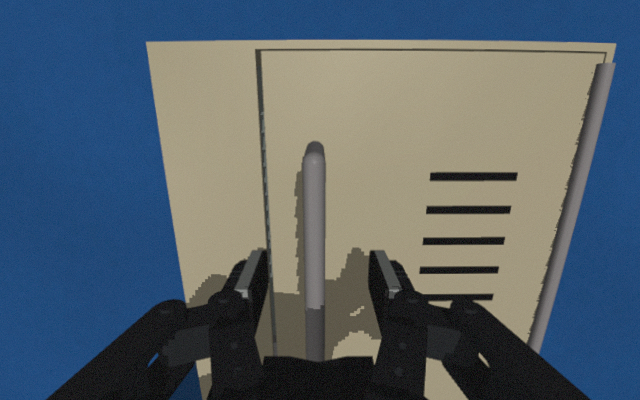

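The bar (column 315) now runs between the open fingers, centred. I'll close on it.

Emit:
{"fn": "carry_out", "kwargs": {
  "series": "0 0 0 0 0;0 0 0 0 0;0 0 0 0 0;0 0 0 0 0;0 0 0 0 0;0 0 0 0 0"
}}

```text
clock: 7.7
tcp_pos: [0.5414, -0.0817, 0.0868]
orientation: [-2.095, -2.338, 0.005]
contact_force: [-6.4, -0.2, 7.2]
grip_width: 0.0088
```

```bash
python3 - <<'E'
from bench import r,eyes
from h import *
o=r.get_obs();print(o["clock"],o["contact_force"],o["tcp_pos"],o["grip_width"])
p=eyes.grab_frame("wrist")
cv2.imwrite("pics/w4.png",p["color"])
p=eyes.grab_frame("scene");cv2.imwrite("pics/s4.png",cv2.resize(p["color"][110:210,210:340],None,fx=6,fy=6,interpolation=cv2.INTER_CUBIC))
E
```

```text
7.7 [-6.3951931  -0.17407542  7.2179512 ] [ 0.54135958 -0.08166959  0.08676473] 0.008791871766816645
```

View pics/w4.png

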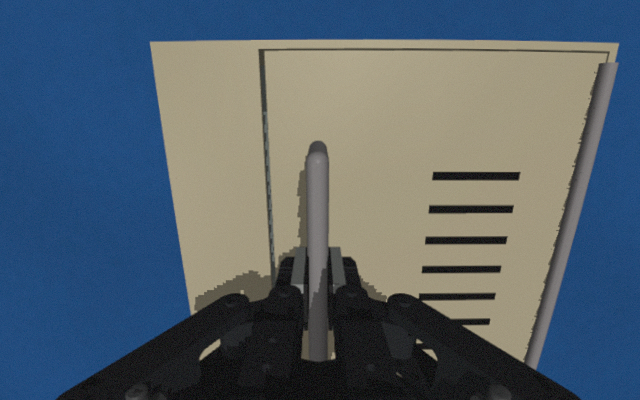

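View pics/s4.png

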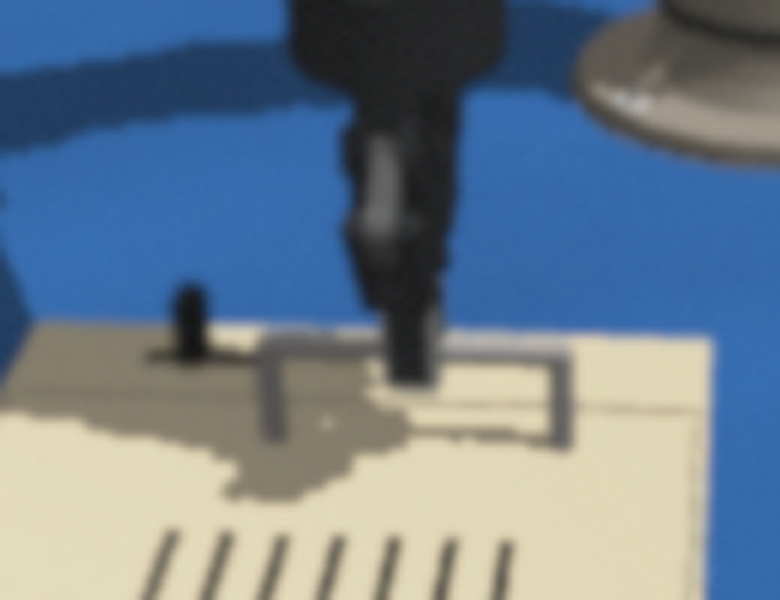

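The fingers now hold the bar, but shallowly: the tips are only about 6 mm below it. I'll reopen, go down 9 mm, shift 1.5 mm back to centre, and grip again.

Emit:
{"fn": "carry_out", "kwargs": {
  "series": "0 -0.15 0 0 0.4;0 0 0 0 0.4;0 0 0 0 0.4;0 0 0.5 0 0.4;0 0 0.4 0 0.4;0 0 0 0 0.4"
}}

```text
clock: 8.55
tcp_pos: [0.5413, -0.0815, 0.077]
orientation: [-2.095, -2.34, 0.001]
contact_force: [-0.6, 0.2, -0.1]
grip_width: 0.0346
```

Emit:
{"fn": "carry_out", "kwargs": {
  "series": "0 0 0 0 0;0 0 0 0 0;0 0 0 0 0;0 0 0 0 0;0 0 0 0 0"
}}

```text
clock: 9.18
tcp_pos: [0.5414, -0.0816, 0.0776]
orientation: [-2.096, -2.34, 0.001]
contact_force: [-2.6, -0.4, 2.4]
grip_width: 0.0088
```

The grip is solid. Now the gentle tug: 3 mm up first.

Emit:
{"fn": "carry_out", "kwargs": {
  "series": "0 0 -0.1 0 0;0 0 -0.1 0 0;0 0 -0.1 0 0;0 0 0 0 0;0 0 0 0 0"
}}

```text
clock: 9.8
tcp_pos: [0.5421, -0.0815, 0.0805]
orientation: [2.096, 2.34, 0.001]
contact_force: [2.1, 0.4, -6.4]
grip_width: 0.0089
```

Emit:
{"fn": "carry_out", "kwargs": {
  "series": "0 0 -0.1 0 0;0 0 -0.1 0 0;0 0 0 0 0;0 0 0 0 0"
}}

```text
clock: 10.3
tcp_pos: [0.5422, -0.0815, 0.0812]
orientation: [-2.096, -2.34, -0.002]
contact_force: [9.0, 0.1, -22.6]
grip_width: 0.0088
```

The cover rose about 3 mm and then stopped hard: the pull went from 6 N to 23 N over the next 0.7 mm. So it is caught. I'll lower it back, release and go up.

Emit:
{"fn": "carry_out", "kwargs": {
  "series": "0 0 0.2 0 0;0 0 0.3 0 0;0 0 0 0 0;0 0 0 0 0.5;0 0 0 0 0.5;0 0 0 0 0.5;0 0 0 0 0.5;0 0 -2 0 0.5"
}}

```text
clock: 11.3
tcp_pos: [0.5405, -0.0815, 0.0966]
orientation: [-2.094, -2.338, 0.003]
contact_force: [0.6, -0.4, 0.7]
grip_width: 0.0426
```

Emit:
{"fn": "carry_out", "kwargs": {
  "series": "0 0 -5 0 0.5;0 0 -5 0 0.5;0 0 0 0 0.5;0 0 0 0 0.5"
}}

```text
clock: 11.8
tcp_pos: [0.5413, -0.0817, 0.1972]
orientation: [-2.096, -2.34, 0.001]
contact_force: [-0.0, -0.6, 0.0]
grip_width: 0.0425
```

```bash
python3 - <<'E'
from bench import r,eyes,spotter
from h import *
c=np.load("case.npy"); o=r.get_obs()
p=eyes.grab_frame("wrist")
W=np.eye(4); W[:3,:3]=Rot.from_rotvec(o["orientation"]).as_matrix(); W[:3,3]=o["tcp_pos"]
M=np.linalg.inv(W@p["T_tool_cam"]); p["R"],p["t"]=M[:3,:3],M[:3,3]
cv2.imwrite("pics/w5.png",p["color"]); t=eyes.grab_frame("top")
cv2.imwrite("pics/t5.png",cv2.resize(t["color"][140:270,290:450],None,fx=5,fy=5,interpolation=cv2.INTER_CUBIC))
for n,q in(("wrist",p),("top",t)):
    for a in spotter.mark_of(q,"catch_tab")[:2]:
        X=onplane(q,a["uv"],.097);d=X[:2]-c[:2];A=c[2]
        print(n,a["uv"],a["confidence"],"case",d[0]*np.cos(A)+d[1]*np.sin(A),-d[0]*np.sin(A)+d[1]*np.cos(A))
print(o["clock"],o["tcp_pos"],o["contact_force"],o["joints"])
for y in(-.075,-.07): print(rel(o,c2w(c,[-.093,y,.18])[0],c[2]+np.pi/2))
E
```

```text
11.8 [ 0.54128575 -0.08169223  0.19720534] [-0.00223726 -0.60590551  0.0285804 ] [ 0.41710298  0.32475047 -0.46559735  1.85564538  0.17129055  1.00088823
 -0.01061031]
(array([-10.51,  -5.65,   1.73]), np.float64(-0.0030208021413171693), np.float64(1.6806207482977387), array([-4.31709356e-04, -2.79003717e-04, -9.99999868e-01]))
(array([-10.01,  -5.65,   1.73]), np.float64(-0.0030208021413171693), np.float64(1.6806207482977387), array([-4.31709356e-04, -2.79003717e-04, -9.99999868e-01]))
```

View pics/t5.png

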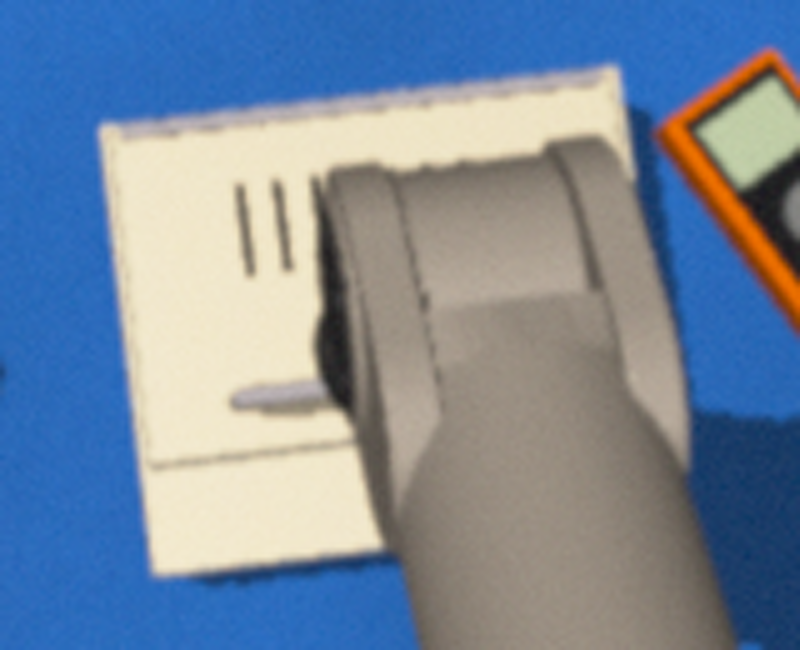

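View pics/w5.png

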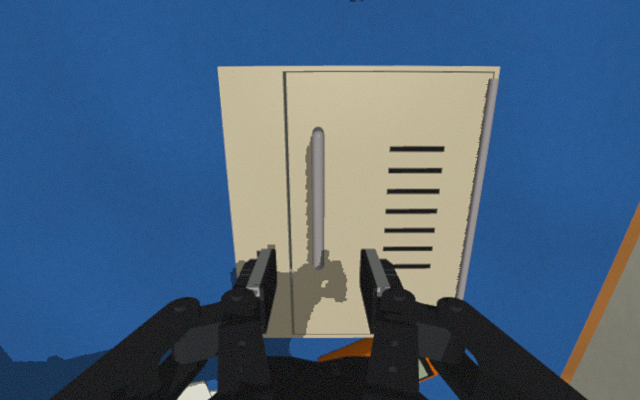

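The handle is clear and the cover is shut again, with the tab hidden under the hand. Moving above the tab next.

Emit:
{"fn": "carry_out", "kwargs": {
  "series": "-3.4 -1.9 0 0 0.55;-3.4 -1.9 0 0 0.55;-3.4 -1.9 0 0 0.55;0 0 0 0 0.55;0 0 0 0 0.55;0 0 0 0 0.55"
}}

```text
clock: 12.75
tcp_pos: [0.4967, -0.1877, 0.1974]
orientation: [-2.093, -2.342, -0.001]
contact_force: [0.2, 0.7, -0.0]
grip_width: 0.0472
```

```bash
cat > look.py <<'E'
import sys
from bench import r,eyes,spotter
from h import *
c=np.load("case.npy"); o=r.get_obs()
p=eyes.grab_frame("wrist")
W=np.eye(4); W[:3,:3]=Rot.from_rotvec(o["orientation"]).as_matrix(); W[:3,3]=o["tcp_pos"]
M=np.linalg.inv(W@p["T_tool_cam"]); p["R"],p["t"]=M[:3,:3],M[:3,3]
cv2.imwrite(f"pics/w{sys.argv[1]}.png",p["color"])
s=eyes.grab_frame("scene")
cv2.imwrite(f"pics/s{sys.argv[1]}.png",cv2.resize(s["color"][110:210,210:340],None,fx=6,fy=6,interpolation=cv2.INTER_CUBIC))
A=c[2]
def cs(X): d=X[:2]-c[:2]; return np.round([d[0]*np.cos(A)+d[1]*np.sin(A),-d[0]*np.sin(A)+d[1]*np.cos(A)],4)
for a in spotter.mark_of(p,"catch_tab")[:2]: print("tab",a["uv"],a["confidence"],cs(onplane(p,a["uv"],.097)))
print(o["clock"],o["tcp_pos"],"tcp in case",cs(o["tcp_pos"]),o["contact_force"],o["grip_width"])
E
python3 look.py 6
```

```text
tab [315.6, 196.4] 0.85 [-0.0944 -0.069 ]
12.75 [ 0.49673588 -0.18771095  0.19736996] tcp in case [-0.0924 -0.0704] [ 0.15916423  0.71597831 -0.01022698] 0.04720649177028058
```

View pics/w6.png

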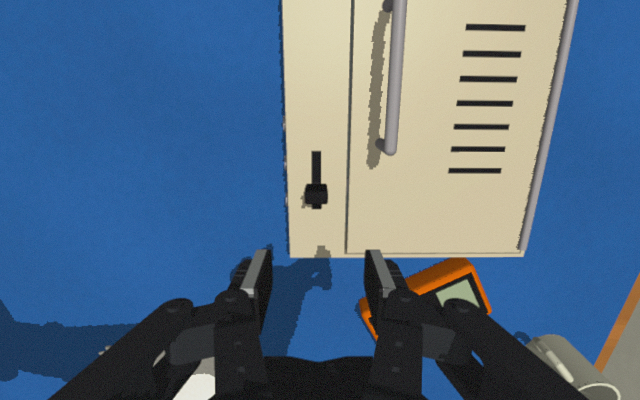

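View pics/s6.png

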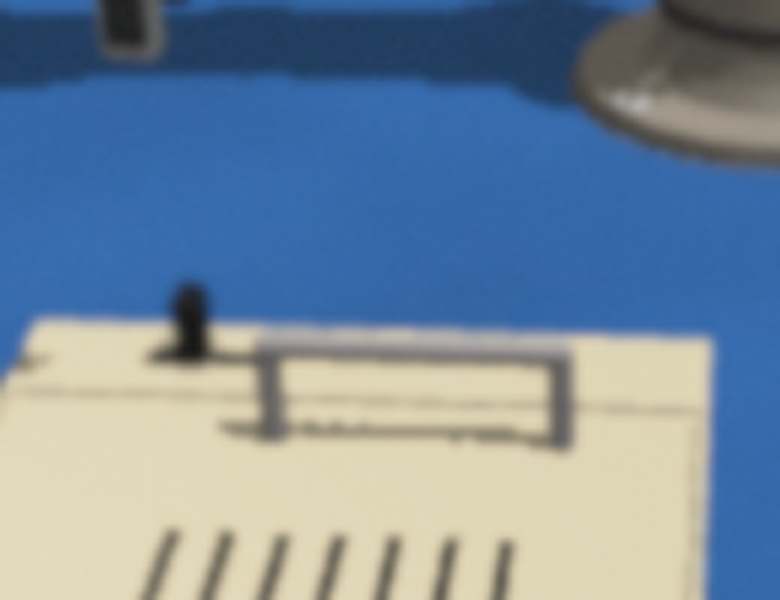

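The tab is centred at wrist pixel (316,196), case (-94,-69) mm, so the catch is at about 6 mm. Lowering onto it.

Emit:
{"fn": "carry_out", "kwargs": {
  "series": "0.1 -0.2 4 0 0.55;0 0 4 0 0.55;0 0 3 0 0.55;0 0 1.2 0 0.55;0 0 1 0 0.55;0 0 0 0 0.55"
}}

```text
clock: 13.65
tcp_pos: [0.4944, -0.1883, 0.0657]
orientation: [2.096, 2.34, 0.0]
contact_force: [-0.2, -0.1, 0.1]
grip_width: 0.047
```

Emit:
{"fn": "carry_out", "kwargs": {
  "series": "0 0 0 0 0;0 0 0 0 0;0 0 0 0 0;0 0 0 0 0;0 0 0 0 0"
}}

```text
clock: 14.28
tcp_pos: [0.4952, -0.1886, 0.0666]
orientation: [2.095, 2.339, 0.001]
contact_force: [0.1, -0.1, 6.6]
grip_width: 0.0192
```

```bash
python3 look.py 7
```

```text
tab [317.1, 271.3] 0.93 [-0.0945 -0.0677]
14.275 [ 0.49517833 -0.18861181  0.0666406 ] tcp in case [-0.094  -0.0712] [ 0.05718247 -0.14414473  6.6330898 ] 0.019222242518321764
```

View pics/w7.png

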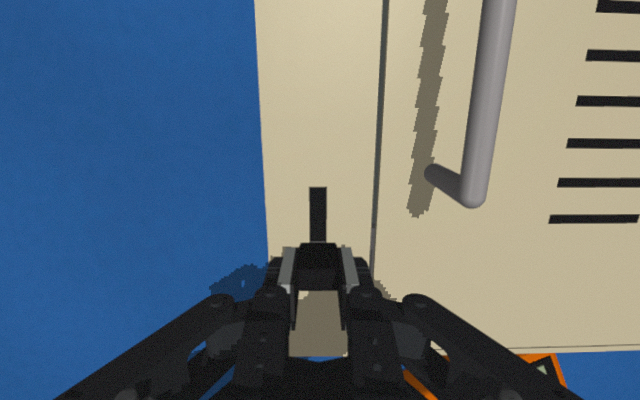

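View pics/s7.png

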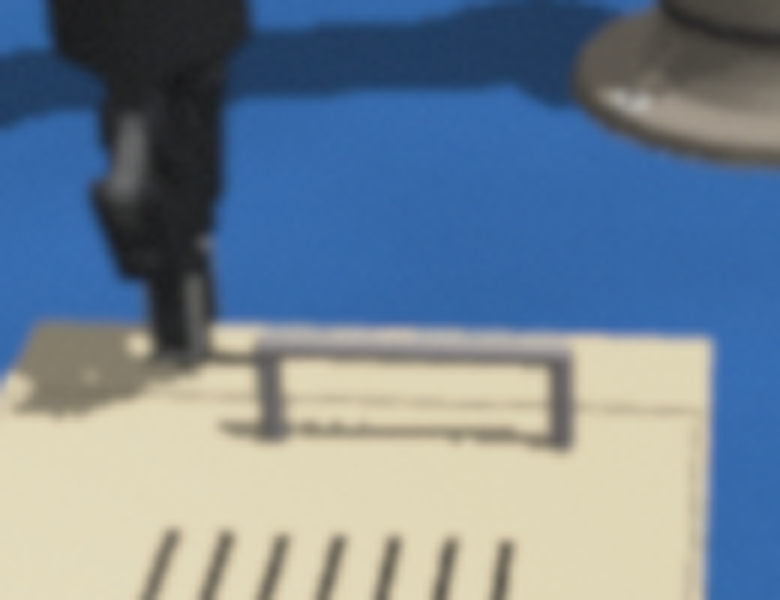

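The tab is gripped (width 19.2 mm). I'll slide it toward +y, which is tool +x.

Emit:
{"fn": "carry_out", "kwargs": {
  "series": "0.4 0 0 0 0;0.4 0 0 0 0;0.4 0 0 0 0;0.4 0 0 0 0;0.4 0 0 0 0;0 0 0 0 0"
}}

```text
clock: 15.18
tcp_pos: [0.493, -0.1691, 0.0666]
orientation: [2.095, 2.338, 0.001]
contact_force: [-0.2, -0.9, 6.6]
grip_width: 0.0192
```

Emit:
{"fn": "carry_out", "kwargs": {
  "series": "0.2 0 0 0 0;0.2 0 0 0 0;0.1 0 0 0 0;0 0 0 0 0;0 0 0 0 0"
}}

```text
clock: 15.8
tcp_pos: [0.4926, -0.1658, 0.0666]
orientation: [2.095, 2.336, -0.0]
contact_force: [1.1, -5.3, 5.3]
grip_width: 0.0192
```

```bash
python3 look.py 8
```

```text
tab [317.8, 271.0] 0.92 [-0.0942 -0.0446]
15.8 [ 0.49257936 -0.16580884  0.0666444 ] tcp in case [-0.094  -0.0482] [ 1.07651696 -5.30928668  5.3174843 ] 0.019227235655160085
```

The tab reads y = -44.6 mm, where the end is -45, and the force is rising. I'll push a little more to confirm the stop.

Emit:
{"fn": "carry_out", "kwargs": {
  "series": "0.15 0 0 0 0;0.15 0 0 0 0;0 0 0 0 0;0 0 0 0 0"
}}

```text
clock: 16.45
tcp_pos: [0.4926, -0.1657, 0.0667]
orientation: [2.096, 2.332, -0.002]
contact_force: [2.2, -12.8, 1.6]
grip_width: 0.0192
```

```bash
python3 look.py 9
```

```text
tab [316.1, 270.7] 0.94 [-0.095  -0.0442]
16.45 [ 0.49260026 -0.16569587  0.06668557] tcp in case [-0.094  -0.0481] [  2.2185571  -12.82095033   1.56282648] 0.019151803573198074
```

View pics/w9.png

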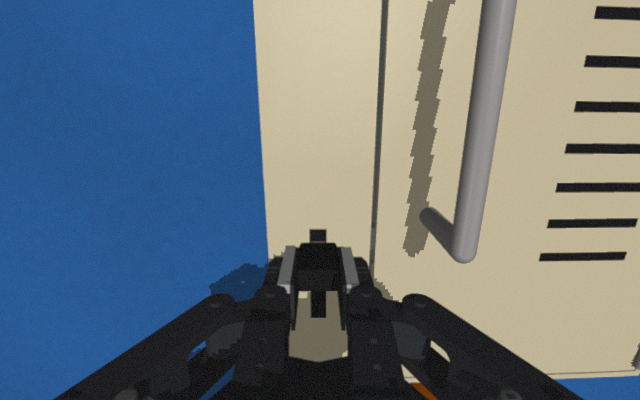

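It's at a hard stop: 13 N with no further motion, and the tab sits at the +y end of its travel (318,265). I'll ease the push off, open, rise and go back to the handle.

Emit:
{"fn": "carry_out", "kwargs": {
  "series": "-0.3 0 0 0 0;0 0 0 0 0.55;0 0 0 0 0.55;0 0 0 0 0.55;0 0 0 0 0.55;0 0 -4 0 0.55;0 0 -5 0 0.55;0 0 0 0 0.55"
}}

```text
clock: 17.6
tcp_pos: [0.4942, -0.1639, 0.1593]
orientation: [2.091, 2.335, 0.005]
contact_force: [1.0, 0.1, 0.8]
grip_width: 0.0474
```

```bash
python3 - <<'E'
from h import *
import runpy,sys
sys.argv=["x","10"]; g=runpy.run_path("look.py")
print(rel(g["o"],[.5413,-.0815,.16],c2w if 0 else g["c"][2]+np.pi/2))
E
```

```text
tab [314.8, 210.1] 0.88 [-0.0942 -0.0449]
17.6 [ 0.49421882 -0.16392801  0.15928527] tcp in case [-0.0922 -0.0465] [0.97484532 0.05591422 0.76943284] 0.047373273354147954
(array([ 7.68,  5.59, -0.06]), np.float64(-0.0028402298817944427), np.float64(1.6808013205572618), array([ 0.00713435, -0.00218346, -0.99997217]))
```

View pics/w10.png

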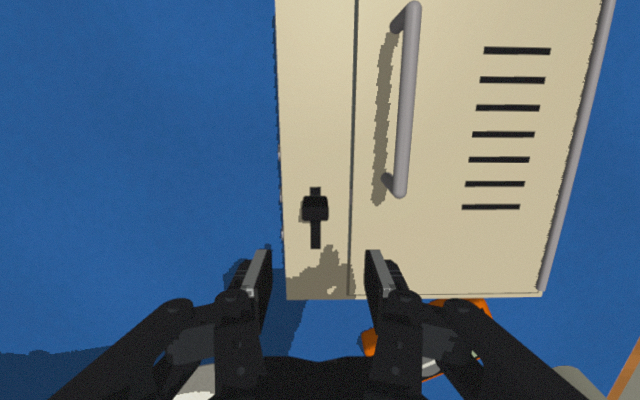

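The catch stayed at its end (tab y = -44.9 mm). Back to the handle.

Emit:
{"fn": "carry_out", "kwargs": {
  "series": "2.6 1.85 0 0 0.5;2.6 1.85 0 0 0.5;2.48 1.85 0 0 0.5;0 0 0 0 0.5;0 0 0 0 0.5"
}}

```text
clock: 18.38
tcp_pos: [0.537, -0.0817, 0.1543]
orientation: [-2.095, -2.339, 0.003]
contact_force: [0.2, -0.0, -0.2]
grip_width: 0.0428
```

```bash
python3 - <<'E'
from h import *
from bench import r
o=r.get_obs(); c=np.load("case.npy"); print(o["tcp_pos"],rel(o,[.5413,-.0815,.077],c[2]+np.pi/2))
E
```

```text
[ 0.53703575 -0.08167056  0.15431303] (array([-0.03,  0.45,  7.73]), np.float64(-0.0030796885889188275), np.float64(1.680561861850137), array([-2.67817881e-03, -1.18710565e-04, -9.99996407e-01]))
```

Emit:
{"fn": "carry_out", "kwargs": {
  "series": "0 0.45 0 0 0.5;0 0 0 0 0.5;0 0 3 0 0.5;0 0 3 0 0.5;0 0 1.2 0 0.5;0 0 0.5 0 0.5;0 0 0 0 0.5"
}}

```text
clock: 19.25
tcp_pos: [0.5431, -0.0807, 0.0791]
orientation: [2.096, 2.339, 0.001]
contact_force: [-0.3, -0.1, -0.5]
grip_width: 0.0425
```

Emit:
{"fn": "carry_out", "kwargs": {
  "series": "0 0 0 0 0;0 0 0 0 0;0 0 0 0 0;0 0 0 0 0;0 0 0 0 0"
}}

```text
clock: 19.88
tcp_pos: [0.5413, -0.0809, 0.0792]
orientation: [-2.095, -2.339, 0.003]
contact_force: [-6.4, 0.0, 6.4]
grip_width: 0.0089
```

```bash
python3 - <<'E'
import numpy as np
# arc: handle relative hinge
L=np.hypot(150,40); a0=np.arctan2(40,150)
f=lambda t:np.array([-L*np.cos(a0+t),L*np.sin(a0+t)])
t=np.linspace(0,np.radians(55),23)
P=np.array([f(x) for x in t]);D=np.diff(P,axis=0)/10
for i,d in enumerate(D): print(i,np.round(np.degrees(t[i+1]),1),"0 %.2f %.2f 0 0;"%(d[0],-d[1]), np.round(P[i+1]-P[0],1))
E
```

```text
0 2.5 0 0.19 -0.65 0 0; [1.9 6.5]
1 5.0 0 0.22 -0.64 0 0; [ 4.1 12.9]
2 7.5 0 0.24 -0.63 0 0; [ 6.5 19.2]
3 10.0 0 0.27 -0.62 0 0; [ 9.2 25.4]
4 12.5 0 0.30 -0.61 0 0; [12.2 31.5]
5 15.0 0 0.33 -0.59 0 0; [15.5 37.5]
6 17.5 0 0.35 -0.58 0 0; [19.  43.3]
7 20.0 0 0.38 -0.56 0 0; [22.7 48.9]
8 22.5 0 0.40 -0.55 0 0; [26.7 54.4]
9 25.0 0 0.42 -0.53 0 0; [31.  59.6]
10 27.5 0 0.45 -0.51 0 0; [35.4 64.7]
11 30.0 0 0.47 -0.49 0 0; [40.1 69.6]
12 32.5 0 0.49 -0.47 0 0; [45.  74.3]
13 35.0 0 0.51 -0.45 0 0; [50.1 78.8]
14 37.5 0 0.53 -0.42 0 0; [55.3 83. ]
15 40.0 0 0.55 -0.40 0 0; [60.8 87.1]
16 42.5 0 0.56 -0.38 0 0; [66.4 90.8]
17 45.0 0 0.58 -0.35 0 0; [72.2 94.4]
18 47.5 0 0.59 -0.33 0 0; [78.2 97.6]
19 50.0 0 0.61 -0.30 0 0; [ 84.2 100.6]
20 52.5 0 0.62 -0.27 0 0; [ 90.4 103.4]
21 55.0 0 0.63 -0.25 0 0; [ 96.7 105.8]
```

Gripped again. I'll start the lift and check the force.

Emit:
{"fn": "carry_out", "kwargs": {
  "series": "0 0.05 -0.45 0 0;0 0.2 -0.65 0 0;0 0.24 -0.63 0 0;0 0.27 -0.62 0 0;0 0 0 0 0"
}}

```text
clock: 20.5
tcp_pos: [0.5492, -0.0801, 0.1024]
orientation: [-2.095, -2.339, 0.003]
contact_force: [-6.6, -1.4, -1.3]
grip_width: 0.0088
```

It's free: up 23 mm with only a couple of N. Continuing along the arc.

Emit:
{"fn": "carry_out", "kwargs": {
  "series": "0 0.2 -0.61 0 0;0 0.28 -0.59 0 0;0 0.32 -0.58 0 0;0 0.36 -0.56 0 0;0 0.4 -0.55 0 0;0 0.42 -0.53 0 0;0 0.45 -0.51 0 0;0 0 0 0 0"
}}

```text
clock: 21.5
tcp_pos: [0.5734, -0.0773, 0.1423]
orientation: [-2.095, -2.339, 0.003]
contact_force: [-11.6, -0.5, 4.7]
grip_width: 0.0089
```

```bash
python3 look.py 11
```

```text
21.5 [ 0.57338555 -0.07728644  0.14234848] tcp in case [-0.0038  0.0307] [-11.579456    -0.45381471   4.65945353] 0.008898252432483947
```

View pics/w11.png

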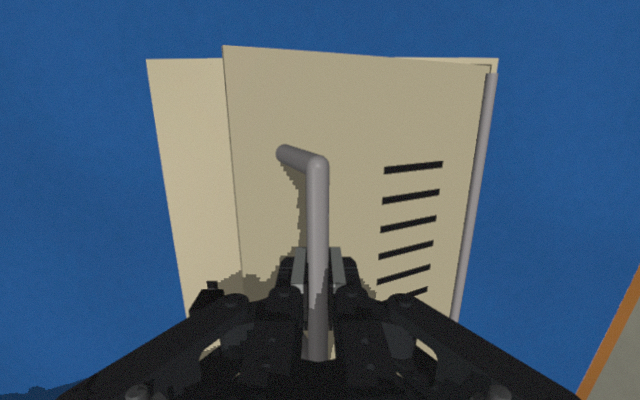

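View pics/s11.png

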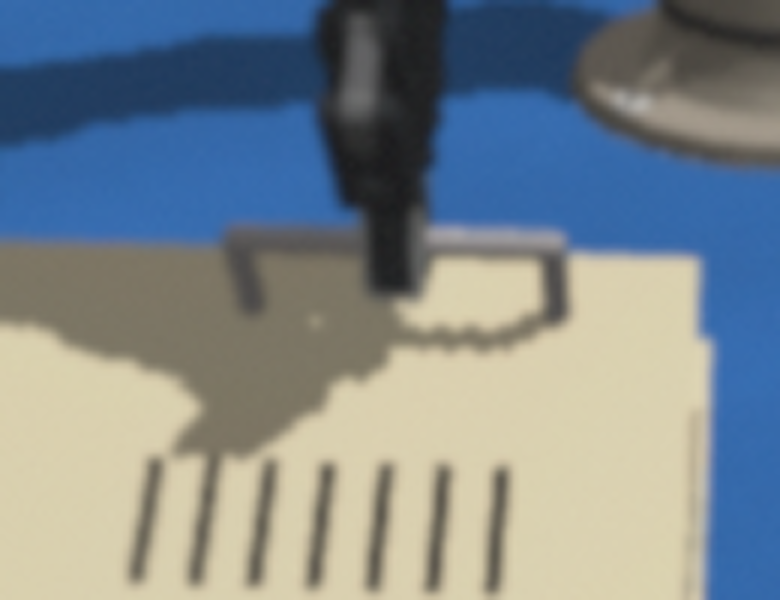

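The cover is at about 27°, held. The side force says I'm leading a few mm in x, so I'll trim that as I go on.

Emit:
{"fn": "carry_out", "kwargs": {
  "series": "0 0.27 -0.51 0 0;0 0.35 -0.5 0 0;0 0.45 -0.48 0 0;0 0.5 -0.45 0 0;0 0.52 -0.43 0 0;0 0.54 -0.41 0 0;0 0 0 0 0"
}}

```text
clock: 22.52
tcp_pos: [0.6013, -0.0741, 0.1694]
orientation: [2.095, 2.34, 0.001]
contact_force: [4.8, -0.5, -10.0]
grip_width: 0.0091
```

Emit:
{"fn": "carry_out", "kwargs": {
  "series": "0 0.5 -0.4 0 0;0 0.54 -0.37 0 0;0 0.57 -0.35 0 0;0 0.59 -0.32 0 0;0 0.61 -0.29 0 0;0 0 0 0 0;0 0 0 0 0"
}}

```text
clock: 23.4
tcp_pos: [0.6282, -0.071, 0.1859]
orientation: [-2.095, -2.34, 0.0]
contact_force: [6.2, -0.5, -17.2]
grip_width: 0.0088
```

```bash
python3 look.py 12
```

```text
tab [162.5, 279.9] 0.92 [-0.0928 -0.045 ]
23.4 [ 0.62820807 -0.07104481  0.18586701] tcp in case [0.0514 0.0307] [  6.22016911  -0.45830996 -17.21345814] 0.00882391685030274
```

View pics/w12.png

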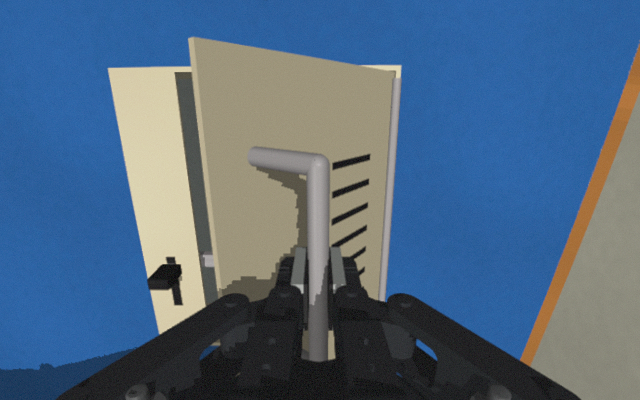

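The cover is at about 51°. I'm pulling up about 17 N more than needed, so I'll relax z while nudging along the arc.

Emit:
{"fn": "carry_out", "kwargs": {
  "series": "0 0.25 0.1 0 0;0 0.2 0.1 0 0;0 0 0.05 0 0;0 0 0 0 0;0 0 0 0 0;0 0 0 0 0"
}}

```text
clock: 24.3
tcp_pos: [0.6332, -0.0705, 0.1875]
orientation: [2.095, 2.339, 0.001]
contact_force: [-6.7, -0.8, 10.5]
grip_width: 0.0084
```

```bash
python3 look.py 13; python3 - <<'E'
from bench import eyes,spotter
import cv2
from h import *
s=eyes.grab_frame("scene"); cv2.imwrite("pics/s13f.png",s["color"]);t=eyes.grab_frame("top"); cv2.imwrite("pics/t13.png",t["color"])
for q in("spool","meter"):
    for p in(s,t):
        print(q,[(onplane(p,a["uv"],0).round(3),a["confidence"]) for a in spotter.mark_of(p,q)[:1]])
# predicted front corners for angles
c=np.load("case.npy")
for d in(45,50,55):
    a=np.radians(d)
    X=[[.115-.18*np.cos(a),y,.075+.18*np.sin(a)] for y in(-.14,.14)]; H=[[.115-.155*np.cos(a+.2606),.03,.075+.1552*np.sin(a+.2606)]]
    print(d,proj(s,c2w(c,X+H)).round(0).tolist(),H)
E
```

```text
tab [156.6, 278.1] 0.74 [-0.0938 -0.0441]
24.3 [ 0.63315649 -0.07048014  0.18753674] tcp in case [0.0564 0.0307] [-6.68608406 -0.77262347 10.45685126] 0.008413013871494901
spool [(array([0.555, 0.151, 0.   ]), 0.59)]
spool [(array([0.562, 0.148, 0.   ]), 0.63)]
meter [(array([ 0.657, -0.334,  0.   ]), 0.95)]
meter [(array([ 0.646, -0.335,  0.   ]), 0.56)]
45 [[194.0, 134.0], [329.0, 137.0], [271.0, 143.0]] [[np.float64(0.03733905723470024), 0.03, np.float64(0.20931397352203018)]]
50 [[191.0, 132.0], [329.0, 135.0], [270.0, 143.0]] [[np.float64(0.04932572933885154), 0.03, np.float64(0.21558019912521553)]]
55 [[188.0, 130.0], [329.0, 133.0], [269.0, 144.0]] [[np.float64(0.06181222229794298), 0.03, np.float64(0.2207765245284129)]]
```

View pics/s13f.png

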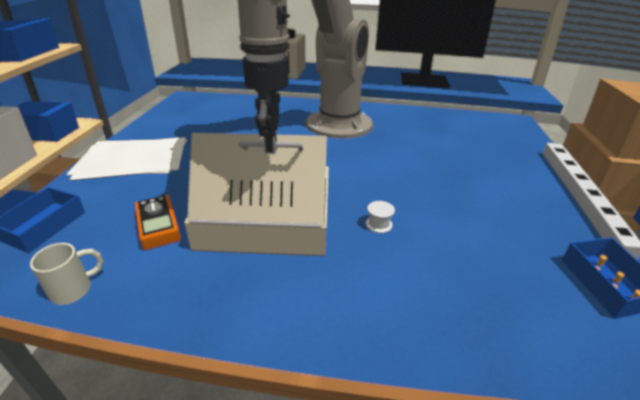

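The scene shows the cover raised, its front corner near (191,133), which fits about 50–53°. The spool and meter are where they were. I'll even out the residual push and check that it's steady.

Emit:
{"fn": "carry_out", "kwargs": {
  "series": "0 -0.08 -0.2 0 0;0 0 0 0 0;0 0 0 0 0;0 0 0 0 0;0 0 0 0 0"
}}

```text
clock: 25.38
tcp_pos: [0.6321, -0.0706, 0.1872]
orientation: [2.096, 2.34, -0.0]
contact_force: [-6.0, 0.1, 6.2]
grip_width: 0.0088
```

Emit:
{"fn": "carry_out", "kwargs": {
  "series": "0 0 0 0 0;0 0 0 0 0;0 0 0 0 0;0 0 0 0 0;0 0 0 0 0;0 0 0 0 0;0 0 0 0 0;0 0 0 0 0"
}}

```text
clock: 26.38
tcp_pos: [0.6321, -0.0706, 0.1872]
orientation: [2.096, 2.34, -0.0]
contact_force: [-5.3, -0.0, 5.8]
grip_width: 0.0091
```

```bash
python3 look.py 14; python3 - <<'E'
from bench import r
import numpy as np
print(np.abs(r.get_obs()["qvel"]).max())
E
```

```text
tab [160.3, 281.4] 0.7 [-0.0919 -0.0474]
tab [379.1, 224.3] 0.53 [0.1083 0.0096]
26.375 [ 0.63208534 -0.07062029  0.18716448] tcp in case [0.0553 0.0307] [-5.25879461 -0.0133214   5.80473373] 0.009085633147954202
0.001153029879930785
```

View pics/w14.png

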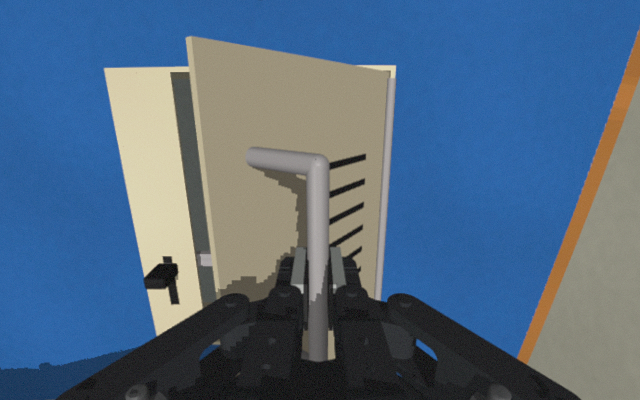

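View pics/s14.png

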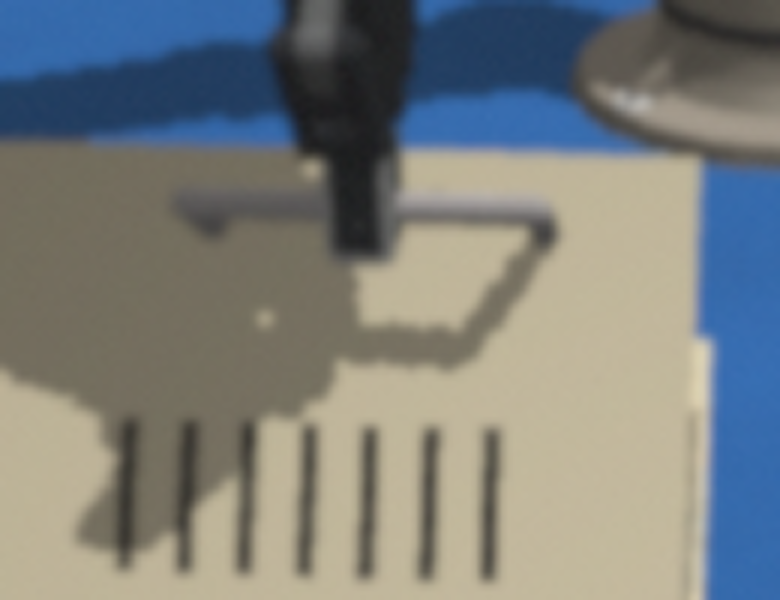

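It's steady: the TCP didn't change over 1 s, the bar is firmly between the pads at (318,270), and the cover is at about 52°. Handing in.

```bash
python3 -c "
from bench import r
print(r.hand_in())"
```

```text
the job is handed in; nothing more can be done
None
```

The cover is open to about 52° by my estimate and still held in the gripper; I handed the job in at about 26 s.

- **Tug:** I pulled the cover up gently by its handle before moving the catch. It rose about 3 mm, then stopped hard. The pull peaked at about 23 N, so it was caught, and I lowered it again.
- **Catch:** I slid it from about 6 mm to its releasing end. It stopped there against 13 N, and the tab read y = -44.9 mm against the expected -45 after I let go.
- **Lift:** I gripped the handle again and raised the cover along its arc. In the last second the hand didn't move, and 5–6 N of sideways and vertical force remained on the wrist.
- **Bystanders:** The spool and meter look unmoved in the pictures. Their estimated positions agree to within 10 mm, about as good as those estimates are.

**What disagreed:**
- **First grasp:** My first grasp of the handle closed on air. The fingertips showed about 26 mm higher in the pictures than the stated tool geometry, so I went by the pictures for all later grasps.
- **Last tab reading:** It gave -47 mm with lower confidence, partly occluded. Readings just before it gave -44 to -45 mm.

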